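# Refit the filling pump's gear cover and lock its quarter-turn stud

## Task

The filling pump has been greased and its gears are still open. Pick up the white cover by its orange wing stud and set it squarely over the raised rim of the hatch until it sits flat, with the wing turned to the red marks so that the pin below finds its slot; then press the stud in until you feel it bottom gently and, still pressed, turn it a quarter turn clockwise to the green marks, so that it stays locked when you let go. Feel your way, as the depth differs from pump to pump: a push of 10 to 20 N is plenty and over 35 N bends the catch; and leave the bottles and the jar where they are.

Things in the scene. Friction and masses are not known exactly. Their poses are not given: they have to be found in the camera images.
- filling_pump: Fixed grey pump box, 180 (x) x 236 (y) x 66 mm high, dark control strip on its front (-x). Origin: centre of its underside; z up. On top an open hatch centred at x +5, y -26 mm: a rim 86 (x) x 110 (y) mm outside, 20 mm high, upper half leaning in 2 mm as lead-in. In its middle sits the stud's steel receptacle, with a slot 10 mm wide along the pump's x axis. Nothing here gives.
- hatch (a point): Centre of the hatch, level with the rim's black gasket edge (86 mm above the worktop); axes as the pump. With the cover seated, its origin is 18 mm below this point and point stud_grip (stud not pressed) 53 mm above it.
- gear_cover: Loose white cover, about 0.3 kg: an upturned pan 96 (x) x 120 (y) x 21 mm, a 3 mm plate on an 18 mm deep rim; inside 90 x 114 mm, so 2 mm of play all round over the hatch rim. Origin: middle of its lower edge; z up. Fits either way round (half a turn). Two red marks on its plate along its x axis (stud open), two green ones along y (locked). The stud is in its middle.
- stud_grip (a point): Centre of the stud's orange wing: 40 mm long (point x axis), 11 mm thick (y), 24 mm high, white line on top. It stands on a 14 mm stem in the middle of the cover, 71 mm above the cover's lower edge and 50 mm above its plate when not pressed. Lift the cover by it.
- stud_push (a joint): Stud's press depth, m: 0 = sprung out, stop at 0.030. Spring 5 N plus 0.2 N/mm. Below, a cross pin 22 mm long, 4 mm square, parallel to the wing, drops through the receptacle's slot. Free to turn after 8.5 to 22.5 mm (the receptacle's height is set by screw and differs: feel for it); hard floor 1.5 mm deeper. Locked and let go it rises 2 mm into a notch, held at 6 to 21 mm, else it springs out.
- stud_turn (a joint): Wing angle in the cover, rad, growing clockwise from above: 0 = along the red marks (pin over the slot, about 0.2 rad of play), 1.57 = along the green marks (locked; the notch takes the pin from about 1.35, stop at 1.75). Friction of 0.03 N m holds it where it is left. Starts between 0 and 0.5.
- lotion_mid (a point): Middle of a standing white lotion bottle, 56 mm across, 152 mm high, near the pump. Leave it alone.
- amber_mid (a point): Middle of a standing brown bottle with black cap, 50 mm across, 109 mm high. Leave it alone.
- jar_mid (a point): Middle of a standing cream jar with white lid, 68 mm across, 72 mm high. Leave it alone.
Mind the look-alikes: they are no part of the job. There is more than one size of the gear_cover; the one meant has the size given above.

How it is judged (in metres and radians):
On the way, in this order (a step that is already met when the one before it is completed fails the run):
1. the cover sits flat and square over the hatch rim, stud not yet pressed (x of gear_cover in the frame of filling_pump between 0 and 0.01 m and y of gear_cover in the frame of filling_pump between -0.031 and -0.021 m and z of gear_cover in the frame of filling_pump between 0.0655 and 0.0705 m and angle between the x axis of gear_cover and the x axis of filling_pump, either way round below 0.08 rad and angle between gear_cover's own z axis and vertical below 0.05 rad and value of joint stud_push below 0.005 m), for 0.2 s.
2. on the seated cover the stud is pressed in with the wing at the red marks (x of gear_cover in the frame of filling_pump between 0 and 0.01 m and y of gear_cover in the frame of filling_pump between -0.031 and -0.021 m and z of gear_cover in the frame of filling_pump between 0.0655 and 0.0705 m and angle between the x axis of gear_cover and the x axis of filling_pump, either way round below 0.08 rad and angle between gear_cover's own z axis and vertical below 0.05 rad and value of joint stud_push above 0.0075 m and value of joint stud_turn below 0.4 rad), for 0.1 s.
At the end, for the whole second after the job is handed in: The cover rests flat on the hatch rim (within 5 mm of the middle, 2.5 mm in height, 0.08 rad), the wing is turned at least 1.25 rad clockwise and the stud, let go, is held in by the receptacle (pressed by more than 5 mm); all at rest (x of gear_cover in the frame of filling_pump between 0 and 0.01 m and y of gear_cover in the frame of filling_pump between -0.031 and -0.021 m and z of gear_cover in the frame of filling_pump between 0.0655 and 0.0705 m and angle between the x axis of gear_cover and the x axis of filling_pump, either way round below 0.08 rad and angle between gear_cover's own z axis and vertical below 0.05 rad and value of joint stud_turn above 1.25 rad and value of joint stud_push above 0.005 m and linear speed of gear_cover below 0.01 m/s); the robot touches nothing.
It fails at once if cover or stud pressed against the pump with more than 36 N (contact force between gear_cover and filling_pump above 36 N).
It fails at once if the white lotion bottle pushed more than 25 mm or tipped (distance of lotion_mid from where it was at the start of the episode above 0.025 m or angle between lotion_mid's own z axis and vertical above 0.35 rad).
It fails at once if the amber bottle pushed more than 25 mm or tipped (distance of amber_mid from where it was at the start of the episode above 0.025 m or angle between amber_mid's own z axis and vertical above 0.35 rad).
It fails at once if the cream jar pushed more than 25 mm or tipped (distance of jar_mid from where it was at the start of the episode above 0.025 m or angle between jar_mid's own z axis and vertical above 0.35 rad).
It also fails if it takes over 51 s, if anything falls off the work surface, if the arm or the gripper's body presses on something with over 40 N, if the wrist force passes 120 N, or if a joint passes its speed limit or range.

## Robot

A 6-joint arm with a two-finger parallel gripper is mounted at the origin on a cart in front of the work surface, level with it; the furniture and walls round the work are solid. World frame = base frame: x ahead of the robot, y to its left, z up, the work surface at z = 0. Lengths are in m, angles in degrees, forces in N, time in s.
With the tool pointing down it reaches from about 0.275 to 0.825 m from the base axis. Payload 5.2 kg.
Tool frame: the origin (TCP) lies midway between the tips of the shut fingers; the grasp point (between the pads) lies 19 mm behind it; x points along the fingers, y is the direction in which the jaws open and shut, and the axes are right-handed (so a half turn about x gives the same grasp; the last joint's range is limited). The gripper opens to 93 mm and grips with 3 to 60 N. Pads are 15 mm wide; open, the fingers measure 128 mm over their backs; the gripper's body (75 mm by 188 mm) begins 65 mm behind the grasp point.
Start: joints at [-88.797, 14.817, 87.949, -0, 77.235, -11.62], TCP at [0.122, -0.536, 0.219] pointing down, gripper open.
Joint ranges: [-179.93, 179.93], [-52.35, 119.4], [10.71, 147.94], [-69.91, 249.91], [12.55, 155.21], [-178.61, 178.61]. Speed limits (degrees/s): [147.25, 147.25, 180, 180, 180, 180].

## Interface

Orientations are given as a 3x3 rotation matrix whose columns are the frame's x, y, z axes.
In Python, from station import ctrl gives the robot as it stands. The module is installed in compiled form; this text tells all that it offers.
- The arm moves only by the tool jog_arm, never from a script. Its arguments are lists of equal length, an entry for each row: "angular": the turn, a rotation vector about the tool's x, y, z in rad, a list of three; "dp": the shift along the tool's x, y, z in m, a list of three; "jaw": the finger opening in m, from 0 to 0.093. A call has 1 to 10 rows; each row shifts and turns the pose as measured when the row begins, along the tool's axes as they then stand; what a row does not reach is not made up. A row lasts 1/10 s, in which the tool goes at most 50 mm and 8.59 degrees, less where a joint would pass 70% of its speed; a pose out of reach is approached as far as the arm can. A call with a gripper value outside its range is refused whole. The fingers move at their own pace and stop on an object; "squeeze" is the grip in N (left out, the last holds). Time passes only in rows, so rows that do not move let the fingers close. It gives the time, the measured TCP pose, the force and the opening at its end, in the units of the state.
- ctrl.sense(): the state, without advancing time (a new reading comes with each control period).
- ctrl.grab_frame(name): name is "scene" or "top" or "wrist"; returns a dict with "image" (480x640x3 uint8, blue, green, red), "z_map" (480x640 float32, m along the optical axis (not along the pixel's ray), 0 where there is no reading), "camera_matrix" (3x3 intrinsics, pixels), "k1" (the pictures are not rectified: a ray, as slopes to the right and down, at radius r is drawn at 1 + k1 r^2 times it, then the intrinsics apply), "rvec" (rotation vector, rad) and "tvec" (3), from world to camera coordinates, as OpenCV has them; the wrist camera has in their place "mount" (4x4, takes a point from camera to tool coordinates, whose origin is the TCP and whose axes are the tool frame's). Camera axes: x right, y down, z forward; pixel columns grow to the right and rows downward; lengths in m; the calibration is good to about 2 mm. A picture is of the moment at which its call begins: read the wrist's pose just before it.
- ctrl.job_done(): hands the job in, once; it reports no verdict.
The state is a dict: "time": time; "qpos": joint angles; "joint_vel": joint speeds; "joint_torque": joint torques, N m; "eef_pos": TCP position; "eef_rot": TCP orientation; "wrist_force": force on the tool from outside, world axes, zero at the start; "wrist_torque": the same for the moment, N m; "finger_gap": finger opening in m.
Only numpy, scipy, OpenCV 4.12 (cv2) and the standard library are available. Lean on these libraries where they do the work, as an engineer would, in place of code of your own. Each camera call takes 0.05 s, during which the arm holds its last target.

## Working session

There is one attempt and no reset: what is moved stays moved. The work goes in short steps, Python scripts to look and compute and a tool call to move; the robot and the scene stay as the last step left them, time stands still between calls to the robot, and variables do not carry over. Pictures are saved under pics/ and viewed, and the job is handed in when it is done.

Besides the shell and the picture viewer there is one more tool, called after "Emit:" as name(argument=value, ...) on one line, values as JSON. jog_arm: Moves the arm, as the interface text tells. Its arguments: {"type":"object","properties":{"angular":{"type":"array","items":{"type":"array","items":{"type":"number"}}},"dp":{"type":"array","items":{"type":"array","items":{"type":"number"}}},"jaw":{"type":"array","items":{"type":"number"}},"squeeze":{"type":"number"}},"required":["angular","dp","jaw"]}

```bash
mkdir -p pics
cat > h.py <<'E'
import numpy as np, cv2, pickle
from station import ctrl
def grab(name,fn):
    s=ctrl.sense(); f=ctrl.grab_frame(name); f['s']=s
    pickle.dump(f,open(fn+'.pkl','wb')); cv2.imwrite('pics/'+fn+'.png',f['image']); return f
def load(fn): return pickle.load(open(fn+'.pkl','rb'))
def cam(f):
    if 'mount' in f:
        M=np.array(f['mount']); T=np.eye(4); T[:3,:3]=np.array(f['s']['eef_rot']).reshape(3,3); T[:3,3]=f['s']['eef_pos']
        return T@M
    R=cv2.Rodrigues(np.array(f['rvec'],float))[0]; t=np.array(f['tvec'],float).ravel()
    T=np.eye(4); T[:3,:3]=R.T; T[:3,3]=-R.T@t; return T
def slopes(f,uv):
    K=np.array(f['camera_matrix']); d=np.array([f['k1'],0,0,0],float)
    return cv2.undistortPoints(np.array(uv,float).reshape(-1,1,2),K,d).reshape(-1,2)
def onz(f,uv,z):
    T=cam(f); s=slopes(f,uv); r=np.c_[s,np.ones(len(s))]@T[:3,:3].T
    return T[:3,3]+r*((z-T[2,3])/r[:,2])[:,None]
def bydepth(f,uv):
    T=cam(f); s=slopes(f,uv); d=np.array([f['z_map'][int(round(v)),int(round(u))] for u,v in uv])
    return (np.c_[s,np.ones(len(s))]*d[:,None])@T[:3,:3].T+T[:3,3]
def proj(f,P):
    T=np.linalg.inv(cam(f)); P=np.atleast_2d(P).astype(float)
    return cv2.projectPoints(P,cv2.Rodrigues(T[:3,:3])[0],T[:3,3],np.array(f['camera_matrix']),np.array([f['k1'],0,0,0],float))[0].reshape(-1,2)
def cloud(f):
    v,u=np.mgrid[0:480,0:640]; uv=np.c_[u.ravel(),v.ravel()]
    T=cam(f); s=slopes(f,uv); d=f['z_map'].ravel()
    P=(np.c_[s,np.ones(len(s))]*d[:,None])@T[:3,:3].T+T[:3,3]; P[d==0]=np.nan
    return P.reshape(480,640,3)
E
python3 - <<'E'
from h import *
for n in ['scene','top','wrist']:
    f=grab(n,n+'0'); print(n,f['camera_matrix'],f['k1'],cam(f).round(3).tolist())
s=ctrl.sense(); print(s)
E
```

```text
scene [[447.39660545   0.         319.00431233]
 [  0.         447.39660545 239.76281309]
 [  0.           0.           1.        ]] -0.05750941605022669 [[-0.861, -0.396, 0.318, 0.221], [-0.508, 0.66, -0.554, 0.527], [0.01, -0.639, -0.769, 0.822], [0.0, 0.0, 0.0, 1.0]]
top [[481.41595189   0.         322.6144526 ]
 [  0.         481.41595189 242.91015851]
 [  0.           0.           1.        ]] -0.03175504440641377 [[0.003, -0.982, 0.191, 0.365], [-1.0, -0.001, 0.011, -0.052], [-0.01, -0.191, -0.981, 1.033], [0.0, 0.0, 0.0, 1.0]]
wrist [[353.03385828   0.         319.52788205]
 [  0.         353.03385828 234.45808905]
 [  0.           0.           1.        ]] -0.07233028760463535 [[0.222, -0.94, -0.26, 0.192], [-0.975, -0.215, -0.058, -0.519], [-0.001, 0.266, -0.964, 0.384], [0.0, 0.0, 0.0, 1.0]]
{'time': 0.15, 'qpos': array([-8.87975064e+01,  1.48473094e+01,  8.79956713e+01, -3.15524556e-04,
        7.72336486e+01, -1.16195364e+01]), 'joint_vel': array([-0.03332119, -0.12900458, -0.14567943,  0.04008358,  0.10866955,
        0.00083772]), 'joint_torque': array([ 3.65851220e-04, -4.37645996e+01, -2.84233814e+01,  7.16452254e-02,
        3.78416909e-02, -9.27738483e-05]), 'eef_pos': array([ 0.12207057, -0.53586634,  0.21803785]), 'eef_rot': array([[-3.34368758e-05,  2.21924590e-01, -9.75063831e-01],
       [ 1.33702452e-03, -9.75062950e-01, -2.21924436e-01],
       [-9.99999106e-01, -1.31110471e-03, -2.64115560e-04]]), 'wrist_force': array([ 0.66701296, -0.51927117,  0.47549724]), 'wrist_torque': array([ 0.02926227, -0.00393864, -0.01934646]), 'finger_gap': 0.09323238371305279}
```

View pics/top0.png

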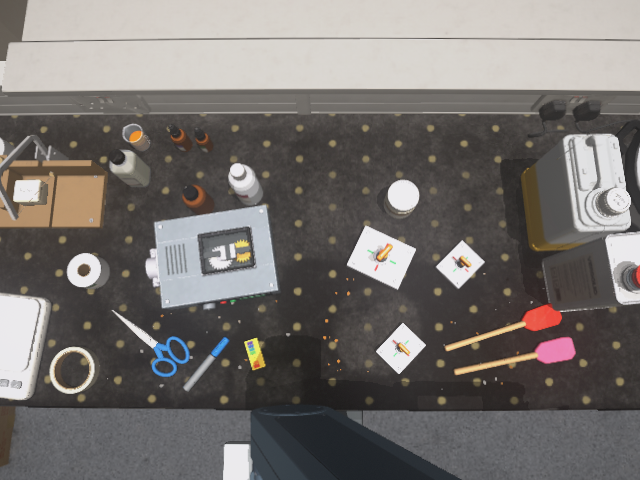

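View pics/scene0.png

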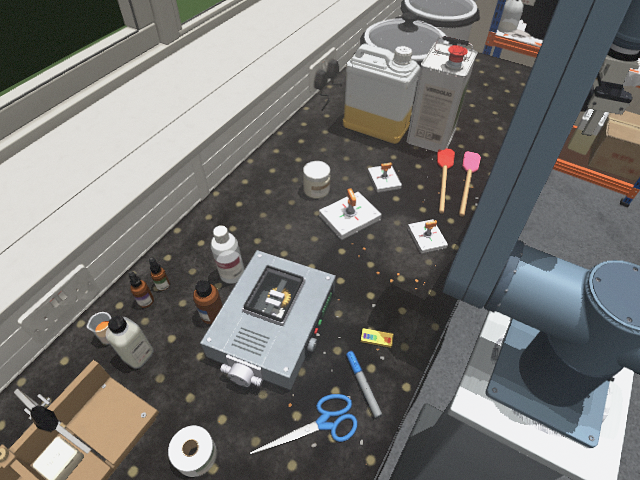

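View pics/wrist0.png

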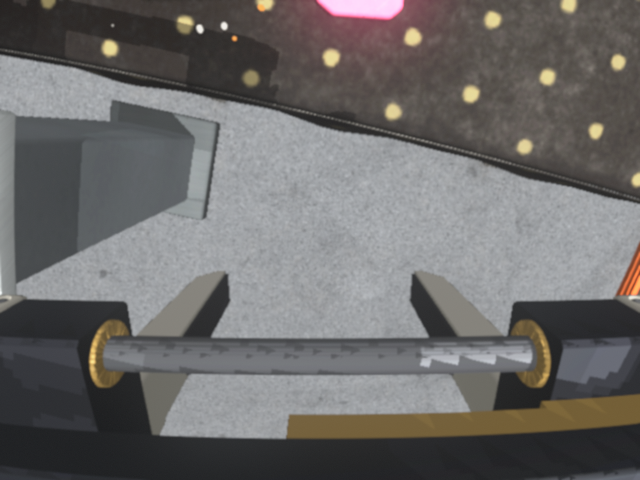

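The top picture shows the pump at about (215,257) with the hatch at (227,251). The largest cover is at (383,257), and two smaller ones are at (460,264) and (401,349). I'll enlarge the crops next.

Run:
```python
from h import *
f=load('top0');im=f['image']
a=cv2.resize(im[170:300,330:500],None,fx=4.6,fy=4.6,interpolation=cv2.INTER_CUBIC); cv2.imwrite('pics/topcov.png',a)
a=cv2.resize(im[150:320,140:300],None,fx=3.5,fy=3.5,interpolation=cv2.INTER_CUBIC);cv2.imwrite('pics/toppump.png',a)
g=load('scene0')
a=cv2.resize(g['image'][155:265,290:460],None,fx=4.6,fy=4.6,interpolation=cv2.INTER_CUBIC); cv2.imwrite('pics/sccov.png',a)
C=cloud(f)
for (u,v) in [(383,257),(460,264),(401,349),(402,190),(243,172),(194,190),(160,230),(270,210),(275,295),(160,300)]:
    print((u,v),C[v,u].round(3))
```

```text
(383, 257) [ 0.525 -0.164  0.064]
(460, 264) [ 0.516 -0.331  0.027]
(401, 349) [ 0.341 -0.199  0.043]
(402, 190) [ 0.665 -0.206  0.07 ]
(243, 172) [0.676 0.112 0.151]
(194, 190) [0.653 0.217 0.111]
(160, 230) [0.581 0.297 0.063]
(270, 210) [ 0.641  0.077 -0.001]
(275, 295) [0.453 0.061 0.   ]
(160, 300) [0.441 0.309 0.001]
```

View pics/topcov.png

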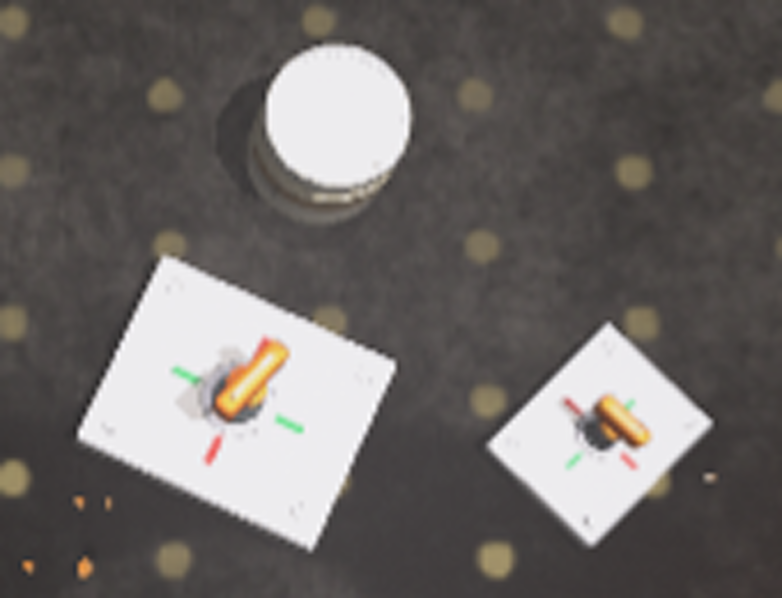

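View pics/toppump.png

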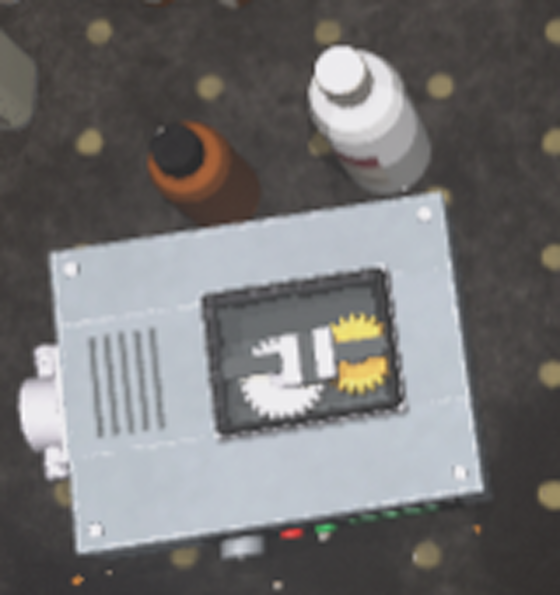

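View pics/sccov.png

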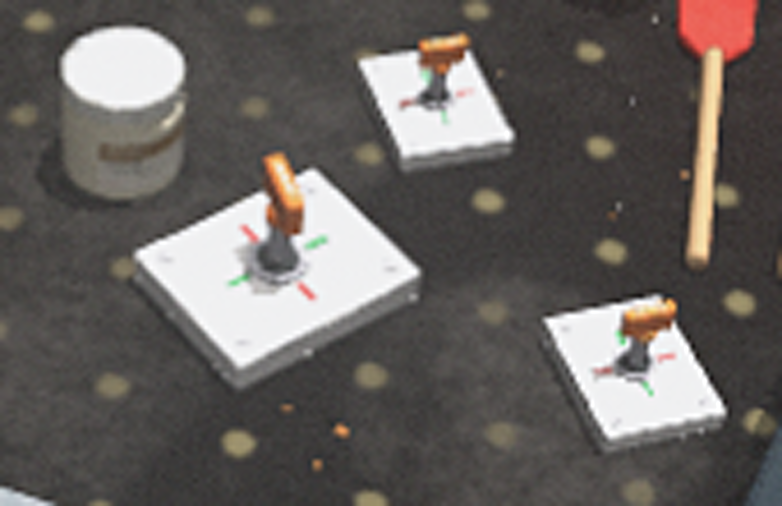

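Crop corners: cover (164,255), (397,363), (312,550), (78,437); pump top (50,253), (443,193), (484,492), (78,552). I'll turn these into positions and check their sizes.

```bash
cat > m.py <<'E'
from h import *
def rect(P,xr,yr,zr,name,shrink=0):
    m=(P[...,0]>xr[0])&(P[...,0]<xr[1])&(P[...,1]>yr[0])&(P[...,1]<yr[1])&(P[...,2]>zr[0])&(P[...,2]<zr[1])
    Q=P[m]; r=cv2.minAreaRect((Q[:,:2]*1000).astype(np.float32)); 
    print(name,m.sum(),'c',np.round(r[0],1),'size',np.round(r[1],1),'ang',round(r[2],2),'z',np.median(Q[:,2]).round(4)); return r
E
python3 - <<'E'
from m import *
f=load('top0');g=load('scene0')
def geo(f,uv,z,n):
    P=onz(f,uv,z); c=P.mean(0); e=[np.linalg.norm(P[i]-P[(i+1)%4])*1000 for i in range(4)]
    a=[np.degrees(np.arctan2(*(P[(i+1)%4]-P[i])[[1,0]])) for i in range(4)]
    print(n,c.round(4),np.round(e,1),np.round(a,1))
s=lambda L,k,o:[(o[0]+(u+.5)/k-.5,o[1]+(v+.5)/k-.5) for u,v in L]
geo(f,s([(164,255),(397,363),(312,550),(78,437)],4.6,(330,170)),.021,'cover')
geo(f,s([(609,322),(713,424),(592,546),(487,445)],4.6,(330,170)),.018,'small')
geo(f,s([(50,253),(443,193),(484,492),(78,552)],3.5,(140,150)),.066,'pump')
geo(f,s([(202,296),(385,267),(404,408),(217,438)],3.5,(140,150)),.086,'hatch')
geo(g,[(290+u/4.6,155+v/4.6) for u,v in [(315,170),(420,270),(240,370),(135,257)]],.021,'cover scene')
print(onz(f,s([(282,347),(222,410)],4.6,(330,170)),.083))
for n,F in(('top',f),('scene',g)):
    C=cloud(F)
    rect(C,(.4,.65),(-.27,-.09),(.014,.03),'cover '+n)
    r=rect(C,(.45,.6),(-.22,-.12),(.06,.1),'wing '+n)
    rect(C,(.38,.7),(.03,.4),(.055,.074),'pump '+n)
    rect(C,(.45,.63),(.05,.3),(.079,.094),'hatch '+n)
E
```

```text
cover [ 0.5329 -0.1657  0.021 ] [119.1  96.4 118.6  95.4] [-115.5  154.4   64.   -25.3]
small [ 0.518  -0.3337  0.018 ] [66.5 81.8 65.8 83.2] [-136.4  133.8   44.8  -45.7]
pump [0.5276 0.179  0.066 ] [236.2 180.  235.6 178.7] [ -81.1 -171.    98.6    9.2]
hatch [0.5349 0.1524 0.086 ] [106.9  83.3 107.5  83.5] [ -80.7 -170.7   99.4    8.9]
cover scene [ 0.5298 -0.1638  0.021 ] [ 91.6 121.2  95.2 120.8] [ 155.    66.2  -25.2 -115.5]
[[ 0.54625161 -0.17853254  0.083     ]
 [ 0.51838172 -0.15184136  0.083     ]]
cover top 2433 c [ 562.2 -178.6] size [120.1 159.1] ang 64.39 z 0.0214
wing top 129 c [ 533.6 -164.5] size [17.1 38.6] ang 34.15 z 0.0823
pump top 8700 c [575.6 222. ] size [292.9 304.7] ang 9.18 z 0.0664
hatch top 411 c [568.2 163. ] size [157.3 114.2] ang 14.55 z 0.0853
cover scene 1418 c [ 560.  -178.9] size [119.7 159. ] ang 64.41 z 0.0211
wing scene 112 c [ 534.5 -162.9] size [14.3 42. ] ang 47.15 z 0.0799
pump scene 9115 c [576.8 222.4] size [301.  308.5] ang 9.67 z 0.0656
hatch scene 469 c [567.  163.3] size [159.6 113.5] ang 14.75 z 0.0846
```

The large cover measures 119 x 96 mm, so it's the right one. Its centre is at about (0.532,-0.165), with x axis yaw -25.5° and wing yaw -44° (stud_turn about 0.32). The pump yaw is about 9.1° and the hatch is at about (0.536,0.153). I'll move above the cover first.

```bash
cat > plan.py <<'E'
import sys,json; from h import *
# python3 plan.py x y z yaw(of tool y) [vmax mm/row] : rows
def plan(tgt,yaw,v=45.,w=8.4,maxrows=10):
    s=ctrl.sense(); p=np.array(s['eef_pos']); R=np.array(s['eef_rot']).reshape(3,3)
    y0=np.degrees(np.arctan2(R[1,1],R[0,1])); d=(yaw-y0+180)%360-180; t=np.array(tgt)-p
    n=int(max(1,np.ceil(np.linalg.norm(t)*1000/v),np.ceil(abs(d)/w)))
    print('from',p.round(4),round(y0,2),'dist',t.round(4),'dyaw',round(d,2),'rows',n, 'tilt',R[:2,0].round(4))
    # level correction on first row
    rows=[];ang=[]
    for i in range(n):
        a=np.radians(y0+d*i/n)
        Y=np.array([np.cos(a),np.sin(a),0]); X=np.array([0,0,-1.]); Z=np.cross(X,Y); 
        st=t/n; rows.append([round(float(st@q),4) for q in (X,Y,Z)]); ang.append([round(-np.radians(d/n),4),0,0])
    print('dp',json.dumps(rows[:maxrows])); print('ang',json.dumps(ang[:maxrows])); 
    if n>maxrows: print('more dp',json.dumps(rows[maxrows:]))
if __name__=='__main__':
    a=list(map(float,sys.argv[1:])); plan(a[:3],a[3],*(a[4:]))
E
python3 plan.py 0.48 -0.15 0.25 46.3
```

```text
from [ 0.1221 -0.5359  0.218 ] -77.18 dist [0.3579 0.3859 0.032 ] dyaw 123.48 rows 15 tilt [-0.      0.0013]
dp [[-0.0021, -0.0198, -0.029], [-0.0021, -0.0154, -0.0315], [-0.0021, -0.0108, -0.0334], [-0.0021, -0.0059, -0.0346], [-0.0021, -0.0009, -0.0351], [-0.0021, 0.0042, -0.0348], [-0.0021, 0.0091, -0.0339], [-0.0021, 0.0139, -0.0322], [-0.0021, 0.0183, -0.0299], [-0.0021, 0.0224, -0.027]]
ang [[-0.1437, 0, 0], [-0.1437, 0, 0], [-0.1437, 0, 0], [-0.1437, 0, 0], [-0.1437, 0, 0], [-0.1437, 0, 0], [-0.1437, 0, 0], [-0.1437, 0, 0], [-0.1437, 0, 0], [-0.1437, 0, 0]]
more dp [[-0.0021, 0.0261, -0.0235], [-0.0021, 0.0292, -0.0195], [-0.0021, 0.0317, -0.0151], [-0.0021, 0.0335, -0.0104], [-0.0021, 0.0346, -0.0055]]
```

Emit:
jog_arm(angular=[[-0.1437,0,0],[-0.1437,0,0],[-0.1437,0,0],[-0.1437,0,0],[-0.1437,0,0],[-0.1437,0,0],[-0.1437,0,0],[-0.1437,0,0],[-0.1437,0,0],[-0.1437,0,0]], dp=[[-0.002,-0.02,-0.029],[-0.002,-0.0155,-0.0315],[-0.002,-0.011,-0.0335],[-0.002,-0.006,-0.0345],[-0.002,-0.001,-0.035],[-0.002,0.004,-0.035],[-0.002,0.009,-0.034],[-0.002,0.014,-0.032],[-0.002,0.0185,-0.03],[-0.002,0.0225,-0.027]], jaw=[0.093,0.093,0.093,0.093,0.093,0.093,0.093,0.093,0.093,0.093])

```text
time: 1.15
eef_pos: [0.3591, -0.2648, 0.2358]
eef_rot: [[-0.002, 0.991, 0.137], [0.006, 0.137, -0.991], [-1.0, -0.001, -0.006]]
wrist_force: [-0.2, -0.0, 0.8]
finger_gap: 0.0928
```

```bash
python3 plan.py 0.48 -0.15 0.25 46.3
```

```text
from [ 0.3591 -0.2648  0.2358] 7.89 dist [0.1209 0.1148 0.0142] dyaw 38.41 rows 5 tilt [-0.0017  0.0062]
dp [[-0.0028, 0.0271, -0.0194], [-0.0028, 0.0295, -0.0156], [-0.0028, 0.0313, -0.0116], [-0.0028, 0.0325, -0.0073], [-0.0028, 0.0332, -0.0029]]
ang [[-0.1341, 0, 0], [-0.1341, 0, 0], [-0.1341, 0, 0], [-0.1341, 0, 0], [-0.1341, 0, 0]]
```

Emit:
jog_arm(angular=[[-0.134,0,0],[-0.134,0,0],[-0.134,0,0],[-0.134,0,0],[-0.134,0,0],[0,0,0]], dp=[[-0.003,0.027,-0.0195],[-0.003,0.0295,-0.0155],[-0.003,0.0315,-0.0115],[-0.003,0.0325,-0.0075],[-0.003,0.033,-0.003],[0,0,0]], jaw=[0.06,0.06,0.06,0.06,0.06,0.06])

```text
time: 1.75
eef_pos: [0.4838, -0.1388, 0.2512]
eef_rot: [[-0.002, 0.664, 0.748], [0.008, 0.748, -0.664], [-1.0, 0.005, -0.007]]
wrist_force: [0.6, -0.5, -0.7]
finger_gap: 0.0602
```

Run:
```python
from m import *
f=grab('wrist','w1'); C=cloud(f); s=f['s']; print(s['eef_pos'],s['joint_vel'].round(1),s['finger_gap'])
rect(C,(.45,.62),(-.24,-.09),(.014,.03),'cover'); rect(C,(.45,.6),(-.22,-.12),(.075,.09),'wing')
```

```text
[ 0.4838003  -0.13882819  0.2512021 ] [-1.3 -0.3  1.7 -2.4  0.3  2. ] 0.06020360655857956
cover 7418 c [ 555.8 -177.6] size [120.3 150.3] ang 64.24 z 0.0214
wing 409 c [ 530.9 -165.3] size [11.1 38.8] ang 46.18 z 0.083
```

View pics/w1.png

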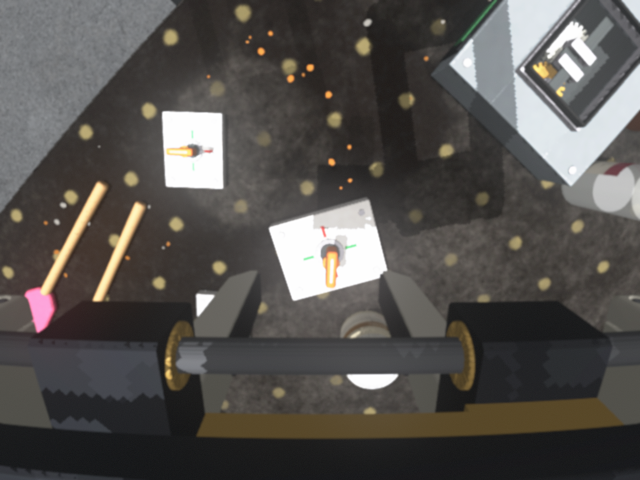

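The wrist picture shows the cover corners at (270,228), (369,200), (387,270) and (293,300), with the wing at (331,268). The wing measures 38.8 x 11.1 mm, centred at (0.531,-0.165), top at z=0.083, yaw -43.8°. Before grasping I'll take a quick wrist look at the hatch.

```bash
python3 plan.py 0.57 0.15 0.28 81
```

```text
from [ 0.4825 -0.1399  0.2509] 48.16 dist [0.0875 0.2899 0.0291] dyaw 32.84 rows 7 tilt [-0.0034  0.0075]
dp [[-0.0042, 0.0392, -0.0183], [-0.0042, 0.0406, -0.0151], [-0.0042, 0.0417, -0.0117], [-0.0042, 0.0425, -0.0082], [-0.0042, 0.043, -0.0047], [-0.0042, 0.0432, -0.0012], [-0.0042, 0.0432, 0.0023]]
ang [[-0.0819, 0, 0], [-0.0819, 0, 0], [-0.0819, 0, 0], [-0.0819, 0, 0], [-0.0819, 0, 0], [-0.0819, 0, 0], [-0.0819, 0, 0]]
```

Emit:
jog_arm(angular=[[-0.082,0,0],[-0.082,0,0],[-0.082,0,0],[-0.082,0,0],[-0.082,0,0],[-0.082,0,0],[-0.082,0,0],[0,0,0]], dp=[[-0.004,0.039,-0.018],[-0.004,0.0405,-0.015],[-0.004,0.0415,-0.0115],[-0.004,0.0425,-0.008],[-0.004,0.043,-0.0045],[-0.004,0.043,-0.001],[-0.004,0.043,0.0025],[0,0,0]], jaw=[0.06,0.06,0.06,0.06,0.06,0.06,0.06,0.06])

```text
time: 2.6
eef_pos: [0.5709, 0.1475, 0.2774]
eef_rot: [[-0.011, 0.162, 0.987], [0.004, 0.987, -0.162], [-1.0, 0.002, -0.011]]
wrist_force: [0.7, -0.2, 0.2]
finger_gap: 0.06
```

Run:
```python
from m import *
f=grab('wrist','w2'); C=cloud(f); s=f['s']; print(s['eef_pos'],s['joint_vel'].round(1),s['finger_gap'])
rect(C,(.38,.66),(.03,.31),(.060,.070),'pump'); rect(C,(.47,.61),(.08,.23),(.081,.09),'hatch')
```

```text
[0.57085674 0.147474   0.27741965] [-3.3 -1.   2.7 -3.4  0.3  0.8] 0.06004792675529132
pump 30522 c [543.8 187.2] size [219.7 248.2] ang 8.95 z 0.0663
hatch 1184 c [534.2 154.1] size [ 82.8 107.5] ang 9.16 z 0.086
```

View pics/w2.png

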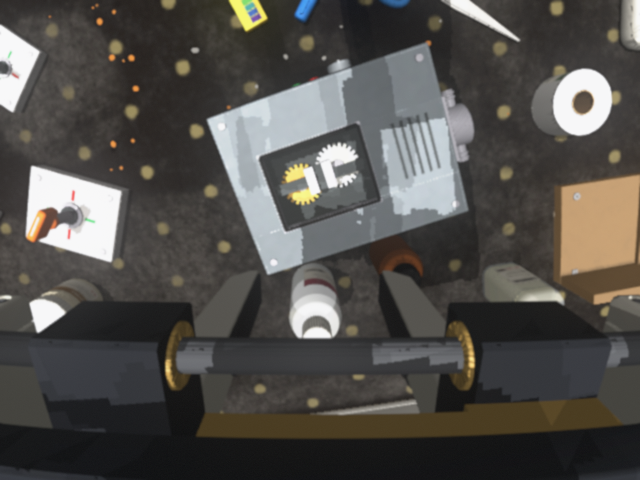

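The hatch rim corners are at about (260,157), (359,125), (379,200) and (286,231). Depth puts the hatch at (0.5342,0.1541), yaw 9.1°, with size 83 x 107.5 mm, which matches the leaned-in rim top. I'll cross-check against the box corners.

```bash
python3 - <<'E'
from m import *
f=load('w2'); P=onz(f,[(207,120),(429,43),(468,211),(266,273)],.066); c=P.mean(0); print(c, [np.linalg.norm(P[i]-P[i-1])*1000 for i in range(4)])
a=np.radians(9.1); print(c[:2]+np.array([[np.cos(a),-np.sin(a)],[np.sin(a),np.cos(a)]])@[.005,-.026])
f=load('w1'); P=onz(f,[(270,228),(369,200),(387,270),(293,300)],.021); print('cover',P.mean(0),[np.linalg.norm(P[i]-P[i-1])*1000 for i in range(4)],[np.degrees(np.arctan2(*(P[i]-P[i-1])[[1,0]])) for i in range(4)])
E
python3 plan.py 0.531 -0.165 0.13 46.2
```

```text
[0.52634004 0.17911449 0.066     ] [np.float64(177.17898040047064), np.float64(237.70015740437353), np.float64(179.24010311120446), np.float64(236.77516165160765)]
[0.53538922 0.15423252]
cover [ 0.53091716 -0.1649056   0.021     ] [np.float64(94.58060525555678), np.float64(118.37683207747502), np.float64(88.48146254174605), np.float64(120.28912095122162)] [np.float64(153.63331356318662), np.float64(64.45361861222531), np.float64(-25.284809447890023), np.float64(-112.6441917056077)]
from [0.5702 0.1451 0.277 ] 80.52 dist [-0.0392 -0.3101 -0.147 ] dyaw -34.32 rows 8 tilt [-0.0119  0.0018]
dp [[0.0184, -0.039, 0.0015], [0.0184, -0.0388, 0.0045], [0.0184, -0.0384, 0.0074], [0.0184, -0.0377, 0.0102], [0.0184, -0.0368, 0.013], [0.0184, -0.0358, 0.0157], [0.0184, -0.0345, 0.0184], [0.0184, -0.033, 0.0209]]
ang [[0.0749, 0, 0], [0.0749, 0, 0], [0.0749, 0, 0], [0.0749, 0, 0], [0.0749, 0, 0], [0.0749, 0, 0], [0.0749, 0, 0], [0.0749, 0, 0]]
```

Emit:
jog_arm(angular=[[0.075,0,0],[0.075,0,0],[0.075,0,0],[0.075,0,0],[0.075,0,0],[0.075,-0.004,0],[0.075,-0.004,-0.001],[0.075,-0.004,-0.001],[0,0,0]], dp=[[0.0185,-0.039,0.0015],[0.0185,-0.039,0.0045],[0.0185,-0.0385,0.0075],[0.0185,-0.0375,0.01],[0.0185,-0.037,0.013],[0.0185,-0.036,0.0155],[0.0185,-0.0345,0.0185],[0.0185,-0.033,0.021],[0,0,0]], jaw=[0.05,0.05,0.05,0.05,0.05,0.05,0.05,0.05,0.05])

```text
time: 3.55
eef_pos: [0.51, -0.1915, 0.1233]
eef_rot: [[-0.009, 0.732, 0.681], [-0.013, 0.681, -0.732], [-1.0, -0.015, 0.003]]
wrist_force: [0.3, 0.8, -0.6]
finger_gap: 0.0498
```

```bash
cat >> plan.py <<'E'
    s=ctrl.sense(); R=np.array(s['eef_rot']).reshape(3,3); x=R[:,0]; w=R.T@np.cross(x,[0,0,-1.]); print('level rot',w.round(4),'F',s['wrist_force'].round(1),'gap',round(s['finger_gap'],4),'t',s['time'])
E
python3 plan.py 0.531 -0.165 0.10 46.2
```

```text
from [ 0.51   -0.1915  0.1233] 42.92 dist [ 0.021   0.0265 -0.0233] dyaw 3.28 rows 1 tilt [-0.0085 -0.0126]
dp [[0.0233, 0.0334, -0.0051]]
ang [[-0.0573, 0, 0]]
level rot [0.     0.0034 0.0148] F [ 0.3  0.8 -0.6] gap 0.0498 t 3.55
```

Emit:
jog_arm(angular=[[-0.029,0.0015,0.007],[-0.028,0.0015,0.007],[0,0,0],[0,0,0]], dp=[[0.008,0.017,-0.0025],[0.008,0.0165,-0.0025],[0,0,0],[0,0,0]], jaw=[0.05,0.05,0.05,0.05])

```text
time: 3.95
eef_pos: [0.5296, -0.1642, 0.1059]
eef_rot: [[-0.002, 0.693, 0.721], [0.001, 0.721, -0.693], [-1.0, -0.0, -0.002]]
wrist_force: [-0.0, 0.9, -0.3]
finger_gap: 0.0499
```

```bash
python3 - <<'E'
from m import *
f=grab('wrist','w3'); C=cloud(f); s=f['s']
rect(C,(.45,.62),(-.24,-.09),(.014,.03),'cover'); rect(C,(.45,.6),(-.22,-.12),(.076,.09),'wing')
a=f['image'];cv2.imwrite('pics/w3c.png',cv2.resize(a[180:400,200:440],None,fx=2.5,fy=2.5))
E
python3 plan.py 0.531 -0.165 0.061 46.2
```

```text
cover 17277 c [ 531.6 -166.1] size [120.8  96.7] ang 64.43 z 0.0214
wing 1220 c [ 531.5 -165.6] size [10.7 40.4] ang 45.92 z 0.083
from [ 0.5295 -0.164   0.1059] 46.11 dist [ 0.0015 -0.001  -0.0449] dyaw 0.09 rows 1 tilt [-0.0016  0.0014]
dp [[0.0449, 0.0003, 0.0017]]
ang [[-0.0015, 0, 0]]
level rot [-0.     -0.0021  0.    ] F [-0.3  0.5  0.9] gap 0.0498 t 4.0
```

View pics/w3c.png

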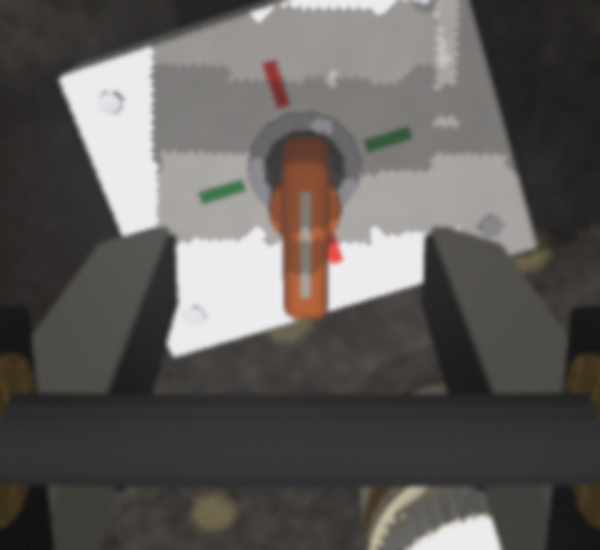

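The wing (crop 305,225) is upright between the open fingers. The cover fit gives 120.8 x 96.7 mm, yaw -25.6°; wing yaw is -44°. I'll descend and grip.

Emit:
jog_arm(angular=[[0,-0.001,0],[0,-0.001,0],[0,0,0],[0,0,0],[0,0,0],[0,0,0],[0,0,0],[0,0,0]], dp=[[0.015,0,0.001],[0.015,0,0.001],[0.0125,0,0],[0.001,0,0],[0,0,0],[0,0,0],[0,0,0],[0,0,0]], jaw=[0.05,0.05,0.05,0.035,0.02,0.005,0.005,0.005], squeeze=50)

```text
time: 4.8
eef_pos: [0.5343, -0.1629, 0.0653]
eef_rot: [[0.006, 0.688, 0.726], [-0.004, 0.726, -0.688], [-1.0, 0.001, 0.007]]
wrist_force: [-1.9, -2.3, -0.7]
finger_gap: 0.0147
```

```bash
python3 plan.py 0.531 -0.165 0.061 46.2
```

```text
from [ 0.5343 -0.1629  0.0653] 46.55 dist [-0.0033 -0.0021 -0.0043] dyaw -0.35 rows 1 tilt [ 0.0059 -0.0041]
dp [[0.0043, -0.0038, -0.001]]
ang [[0.0061, 0, 0]]
level rot [ 0.      0.0071 -0.0011] F [-1.9 -2.3 -0.7] gap 0.0147 t 4.8
```

Emit:
jog_arm(angular=[[0,0,0],[0,0,0]], dp=[[0,0,0],[0,0,0]], jaw=[0.005,0.005])

```text
time: 5.0
eef_pos: [0.5342, -0.1631, 0.0654]
eef_rot: [[0.006, 0.688, 0.726], [-0.004, 0.726, -0.688], [-1.0, 0.001, 0.007]]
wrist_force: [0.4, -0.3, -2.7]
finger_gap: 0.0107
```

```bash
python3 - <<'E'
from m import *
f=grab('wrist','w4'); C=cloud(f); s=f['s']
rect(C,(.45,.62),(-.24,-.09),(.014,.03),'cover'); rect(C,(.45,.6),(-.22,-.12),(.074,.09),'wing')
a=f['image'];cv2.imwrite('pics/w4c.png',cv2.resize(a[180:400,200:440],None,fx=2.5,fy=2.5))
E
python3 plan.py 0.531 -0.165 0.061 46.2
```

```text
cover 19906 c [ 533.1 -163.9] size [120.3  95.8] ang 64.74 z 0.0214
wing 2702 c [ 528.5 -164.6] size [35.5 36.6] ang 17.64 z 0.083
from [ 0.5341 -0.1631  0.0653] 46.53 dist [-0.0031 -0.0019 -0.0043] dyaw -0.33 rows 1 tilt [ 0.0059 -0.0042]
dp [[0.0043, -0.0035, -0.001]]
ang [[0.0058, 0, 0]]
level rot [ 0.      0.0071 -0.001 ] F [ 0.7 -1.1 -1.3] gap 0.0106 t 5.05
```

View pics/w4c.png

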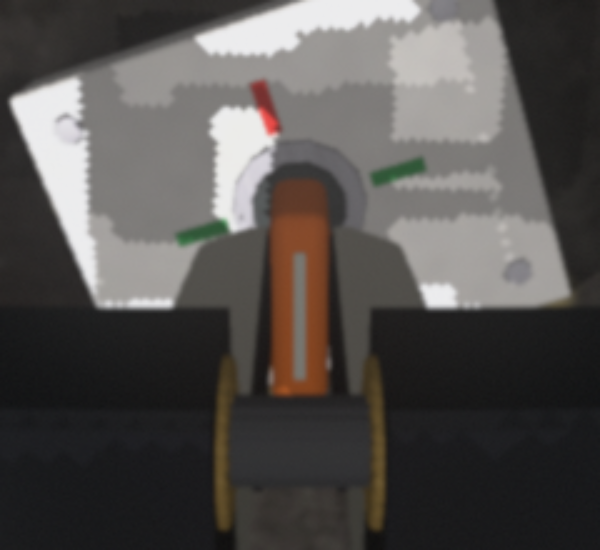

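The fingers hold the wing with a gap of 10.6 mm, and the cover now sits at (0.533,-0.164), yaw -25.3°. The TCP is 5.7 mm below the wing centre. I'll lift and check.

Emit:
jog_arm(angular=[[0,0,0],[0,0,0],[0,0,0],[0,0,0],[0,0,0],[0,0,0]], dp=[[-0.01,0,0],[-0.025,0,0],[-0.035,0,0],[-0.035,0,0],[-0.02,0,0],[0,0,0]], jaw=[0.005,0.005,0.005,0.005,0.005,0.005])

```text
time: 5.65
eef_pos: [0.5312, -0.1612, 0.1948]
eef_rot: [[-0.0, 0.688, 0.726], [-0.0, 0.726, -0.688], [-1.0, -0.0, -0.0]]
wrist_force: [0.1, -0.4, -3.2]
finger_gap: 0.0103
```

```bash
python3 plan.py 0.535 0.155 0.195 80.9 30
```

```text
from [ 0.5312 -0.1612  0.1948] 46.51 dist [3.800e-03 3.162e-01 2.000e-04] dyaw 34.39 rows 11 tilt [-0.0003 -0.0001]
dp [[-0.0, 0.0211, -0.0195], [-0.0, 0.0221, -0.0183], [-0.0, 0.0231, -0.0171], [-0.0, 0.024, -0.0158], [-0.0, 0.0248, -0.0145], [-0.0, 0.0256, -0.0131], [-0.0, 0.0263, -0.0117], [-0.0, 0.0269, -0.0103], [-0.0, 0.0274, -0.0088], [-0.0, 0.0278, -0.0073]]
ang [[-0.0546, 0, 0], [-0.0546, 0, 0], [-0.0546, 0, 0], [-0.0546, 0, 0], [-0.0546, 0, 0], [-0.0546, 0, 0], [-0.0546, 0, 0], [-0.0546, 0, 0], [-0.0546, 0, 0], [-0.0546, 0, 0]]
more dp [[-0.0, 0.0282, -0.0057]]
level rot [-0.     -0.0001  0.0002] F [ 0.1 -0.4 -3.2] gap 0.0103 t 5.65
```

Emit:
jog_arm(angular=[[-0.0545,0,0],[-0.0545,0,0],[-0.0545,0,0],[-0.0545,0,0],[-0.0545,0,0],[-0.0545,0,0],[-0.0545,0,0],[-0.0545,0,0],[-0.0545,0,0],[-0.0545,0,0]], dp=[[0,0.021,-0.0195],[0,0.022,-0.0185],[0,0.023,-0.017],[0,0.024,-0.016],[0,0.025,-0.0145],[0,0.0255,-0.013],[0,0.0265,-0.0115],[0,0.027,-0.0105],[0,0.0275,-0.009],[0,0.02,-0.0055]], jaw=[0.005,0.005,0.005,0.005,0.005,0.005,0.005,0.005,0.005,0.005])

```text
time: 6.65
eef_pos: [0.5251, 0.1268, 0.1833]
eef_rot: [[-0.017, 0.198, 0.98], [0.002, 0.98, -0.198], [-1.0, -0.002, -0.017]]
wrist_force: [1.1, -0.4, -3.1]
finger_gap: 0.0104
```

```bash
python3 plan.py 0.535 0.155 0.17 80.9 30
```

```text
from [0.5251 0.1268 0.1833] 78.58 dist [ 0.0099  0.0282 -0.0133] dyaw 2.32 rows 2 tilt [-0.0171  0.0017]
dp [[0.0067, 0.0148, 0.002], [0.0067, 0.0147, 0.0023]]
ang [[-0.0202, 0, 0], [-0.0202, 0, 0]]
level rot [ 0.     -0.0171  0.0017] F [ 1.1 -0.4 -3.1] gap 0.0104 t 6.65
```

Emit:
jog_arm(angular=[[-0.02,-0.009,0.001],[-0.02,-0.009,0.001],[0,0,0],[0,0,0]], dp=[[0.0065,0.0145,0.002],[0.0065,0.012,0.0025],[0,0,0],[0,0,0]], jaw=[0.005,0.005,0.005,0.005])

```text
time: 7.05
eef_pos: [0.5326, 0.155, 0.1652]
eef_rot: [[-0.004, 0.154, 0.988], [-0.0, 0.988, -0.154], [-1.0, -0.001, -0.004]]
wrist_force: [-0.3, -0.3, -3.1]
finger_gap: 0.0107
```

```bash
python3 - <<'E'
from m import *
f=grab('wrist','w5'); C=cloud(f)
z=f['s']['eef_pos'][2]-.0653+.021; print(f['s']['eef_pos'],z)
rect(C,(.45,.66),(.05,.26),(z-.008,z+.008),'cover w')
rect(C,(.38,.66),(.03,.31),(.060,.070),'pump')
f=grab('top','t5');C=cloud(f)
rect(C,(.45,.61),(.06,.25),(z-.008,z+.008),'cover top')
a=f['image'];cv2.imwrite('pics/t5c.png',cv2.resize(a[150:320,140:300],None,fx=3.5,fy=3.5))
E
python3 plan.py 0.535 0.155 0.17 80.9 30
```

```text
[0.53258197 0.15503745 0.16515358] 0.12085357716908048
cover w 20103 c [568.3 161.2] size [170.7 120.3] ang 9.5 z 0.1213
pump 37740 c [541.8 189.1] size [218.  251.6] ang 9.42 z 0.0663
cover top 1079 c [531.2 151. ] size [ 89.5 112.3] ang 9.53 z 0.1216
from [0.5327 0.1547 0.1655] 81.09 dist [0.0023 0.0003 0.0045] dyaw -0.19 rows 1 tilt [-0.0037  0.    ]
dp [[-0.0045, 0.0006, 0.0023]]
ang [[0.0034, 0, 0]]
level rot [ 0.     -0.0037  0.0006] F [-0.2  0.4 -3.8] gap 0.0106 t 7.15
```

View pics/w5.png

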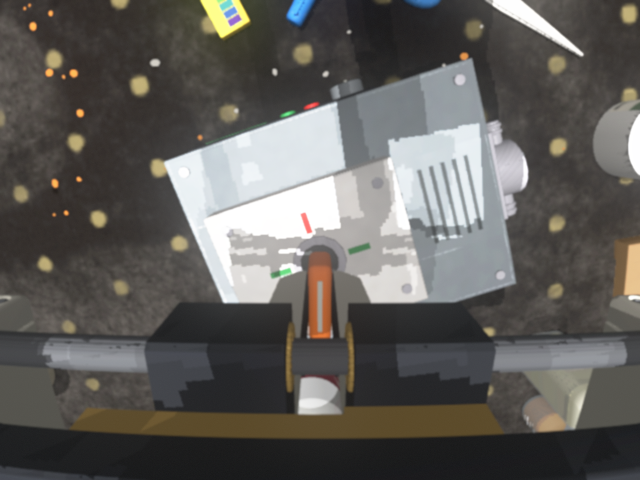

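View pics/t5c.png

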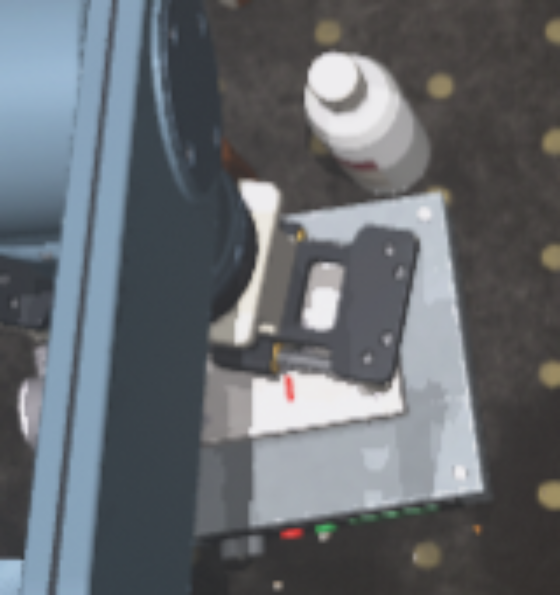

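The wrist picture shows the cover's front corners at (206,217) and (393,158), and the pump's front corners at (166,160) and (470,60). I'll compare them in the pump frame.

Run:
```python
from m import *
f=load('w5');a=f['image']
cv2.imwrite('pics/w5a.png',cv2.resize(a[40:240,140:500],None,fx=2.2,fy=2.2,interpolation=cv2.INTER_CUBIC))
P=onz(f,[(166,160),(470,60),(515,283)],.066); c=onz(f,[(206,217),(393,158)],.1208)
y=(P[1]-P[0]); print('pump edge',np.linalg.norm(y), np.degrees(np.arctan2(-y[0],y[1])),np.linalg.norm(P[2]-P[1])); y/=np.linalg.norm(y); x=np.array([y[1],-y[0],0])
m=(P[0]+P[1])/2; d=c.mean(0)-m; e=c[1]-c[0]
print('cover edge len',np.linalg.norm(e),np.degrees(np.arctan2(-e[0],e[1])),'rel x,y',d@x*1000-90+48,'want 5',d@y*1000,'want -26')
```

```text
pump edge 0.23262911661728017 8.71743319006094 0.1788216362927499
cover edge len 0.11864614953576144 8.590659215302692 rel x,y 2.176458306575931 want 5 -23.32074232321904 want -26
```

View pics/w5a.png

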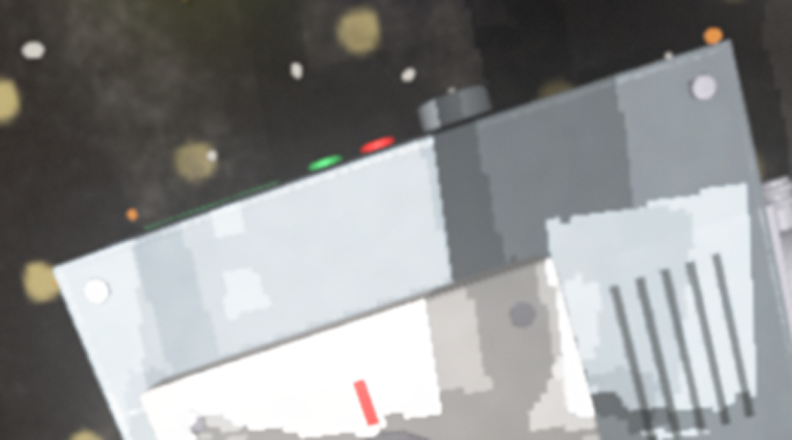

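Run:
```python
from m import *
f=load('w5')
k=lambda u,v:(140+(u+.5)/2.2-.5,40+(v+.5)/2.2-.5)
P=onz(f,[k(53,267),k(732,42)],.066)
for cc in ([k(143,395),k(548,263)],):
    c=onz(f,cc,.1208)
    y=(P[1]-P[0]); L=np.linalg.norm(y);print('pump edge',L,np.degrees(np.arctan2(-y[0],y[1]))); y/=L; x=np.array([y[1],-y[0],0])
    m=(P[0]+P[1])/2; d=c.mean(0)-m; e=c[1]-c[0]
    print('cover edge len',np.linalg.norm(e),np.degrees(np.arctan2(-e[0],e[1])),'rel',d@x*1000-42,d@y*1000, 'c',c,'P',P)
# plate points fit from cloud in pump frame
C=cloud(f); a=np.radians(9.1)
for n,zr in(('cover',(.117,.125)),('pump',(.06,.07))):
    m=(C[...,2]>zr[0])&(C[...,2]<zr[1])&(C[...,0]<.6)&(C[...,1]>.03)&(C[...,1]<.32)
    Q=C[m][:,:2]; x=Q@[np.cos(a),np.sin(a)]; y=Q@[-np.sin(a),np.cos(a)]
    # front edge: min x per y bin
    b=np.arange(y.min()+.01,y.max()-.01,.005); fx=[x[(y>q)&(y<q+.005)].min() for q in b]
    p=np.polyfit(b,fx,1); ok=abs(np.polyval(p,b)-fx)<.002; p=np.polyfit(b[ok],np.array(fx)[ok],1)
    xs=np.arange(np.median(fx)+.01,np.median(fx)+.06,.005); lo=[y[(x>q)&(x<q+.005)].min() for q in xs]; hi=[y[(x>q)&(x<q+.005)].max() for q in xs]
    print(n,'front x',np.polyval(p,b.mean()),'slope deg',np.degrees(p[0]),'lo',np.median(lo),np.ptp(lo),'hi',np.median(hi),np.ptp(hi))
```

```text
pump edge 0.23645335139524382 8.840070562752262
cover edge len 0.11740181937125493 9.129674579978072 rel 2.6972360081097477 -25.334589314906836 c [[0.49462369 0.08906004 0.1208    ]
 [0.4759956  0.20497459 0.1208    ]] P [[0.45541873 0.04835975 0.066     ]
 [0.41908131 0.2820043  0.066     ]]
cover front x 0.501446511979705 slope deg -0.3475565495920347 lo 0.009107973619705568 0.00273947279375175 hi 0.12890709273863693 0.0007752243186538721
pump front x 0.4583103218885921 slope deg 1.3697341244749275 lo -0.024704892526001648 0.0013010781090285958 hi 0.21174038253110505 0.0052500035307581905
```

The cover yaw agrees with the pump to within about 0.5°. It needs about +2.5 mm in pump x and -0.5 mm in y. I'll shift it and lower it to just above the rim.

Emit:
jog_arm(angular=[[0,-0.002,0],[0.002,-0.002,0],[0,0,0],[0,0,0]], dp=[[0.005,0,0.0015],[0.005,0,0.001],[0,0,0],[0,0,0]], jaw=[0.005,0.005,0.005,0.005])

```text
time: 7.55
eef_pos: [0.5361, 0.1518, 0.1552]
eef_rot: [[0.002, 0.161, 0.987], [-0.001, 0.987, -0.161], [-1.0, -0.001, 0.002]]
wrist_force: [-0.6, -0.3, -3.1]
finger_gap: 0.0103
```

```bash
python3 plan.py 0.5353 0.1545 0.1333 80.7 30
```

```text
from [0.5361 0.1518 0.1552] 80.73 dist [-0.0008  0.0027 -0.0219] dyaw -0.03 rows 1 tilt [ 0.0018 -0.0012]
dp [[0.0219, 0.0025, -0.0012]]
ang [[0.0006, 0, 0]]
level rot [0.     0.002  0.0009] F [-0.6 -0.3 -3.1] gap 0.0103 t 7.55
```

Emit:
jog_arm(angular=[[0,0,0],[0,0,0],[0,0,0]], dp=[[0.001,0.0025,-0.001],[0,0,0],[0,0,0]], jaw=[0.005,0.005,0.005])

```text
time: 7.85
eef_pos: [0.5357, 0.1544, 0.1544]
eef_rot: [[0.002, 0.162, 0.987], [-0.001, 0.987, -0.162], [-1.0, -0.001, 0.002]]
wrist_force: [0.1, 0.5, -3.5]
finger_gap: 0.0105
```

```bash
python3 plan.py 0.5353 0.1545 0.1333 80.7 30
```

```text
from [0.5357 0.1544 0.1544] 80.7 dist [-0.0004  0.0001 -0.0211] dyaw -0.0 rows 1 tilt [ 0.0023 -0.0012]
dp [[0.0211, 0.0, -0.0004]]
ang [[0.0001, 0, 0]]
level rot [0.     0.0025 0.0008] F [ 0.1  0.5 -3.5] gap 0.0105 t 7.85
```

Emit:
jog_arm(angular=[[0,0,0],[0,0,0],[0,0,0]], dp=[[0.003,0,0],[0.003,0,0],[0.003,0,0]], jaw=[0.005,0.005,0.005])

```text
time: 8.15
eef_pos: [0.536, 0.1547, 0.1454]
eef_rot: [[0.004, 0.161, 0.987], [-0.001, 0.987, -0.161], [-1.0, -0.0, 0.004]]
wrist_force: [-0.3, -0.9, -3.2]
finger_gap: 0.0105
```

Emit:
jog_arm(angular=[[0,0,0],[0,0,0]], dp=[[0.003,0,0],[0.002,0,0]], jaw=[0.005,0.005])

```text
time: 8.35
eef_pos: [0.5358, 0.1547, 0.1396]
eef_rot: [[0.003, 0.161, 0.987], [-0.001, 0.987, -0.161], [-1.0, -0.001, 0.003]]
wrist_force: [-0.1, -0.9, -4.1]
finger_gap: 0.0109
```

It has slid 12 mm over the rim with no contact force. I'll continue down to seat it.

Emit:
jog_arm(angular=[[0,0,0],[0,0,0],[0,0,0]], dp=[[0.003,0,0],[0.002,0,0],[0.001,0,0]], jaw=[0.005,0.005,0.005])

```text
time: 8.65
eef_pos: [0.5359, 0.1546, 0.1333]
eef_rot: [[0.003, 0.161, 0.987], [-0.001, 0.987, -0.161], [-1.0, -0.001, 0.003]]
wrist_force: [-2.6, -1.3, 4.7]
finger_gap: 0.0107
```

```bash
python3 plan.py 0.5353 0.1545 0.1333 80.7 30
```

```text
from [0.5359 0.1546 0.1333] 80.73 dist [-0.0006 -0.0001 -0.    ] dyaw -0.03 rows 1 tilt [ 0.003  -0.0012]
dp [[0.0, -0.0002, -0.0005]]
ang [[0.0006, 0, 0]]
level rot [0.     0.0032 0.0007] F [-2.6 -1.3  4.7] gap 0.0107 t 8.65
```

Contact is at z=0.1333, exactly the computed seat height, with about 5 N. Next I'll hold, ease up slightly, and turn the wing 18° counter-clockwise to the red marks.

Emit:
jog_arm(angular=[[0,0,0],[0,0,0],[-0.06,0,0],[-0.08,0,0],[-0.08,0,0],[-0.06,0,0],[-0.03,0,0],[0,0,0]], dp=[[0,0,0],[0,0,0],[0,0,0],[0,0,0],[0,0,0],[0,0,0],[0,0,0],[0,0,0]], jaw=[0.005,0.005,0.005,0.005,0.005,0.005,0.005,0.005])

```text
time: 9.45
eef_pos: [0.536, 0.1543, 0.1337]
eef_rot: [[0.004, -0.16, 0.987], [-0.002, 0.987, 0.16], [-1.0, -0.002, 0.003]]
wrist_force: [-0.5, 0.7, -1.3]
finger_gap: 0.0103
```

```bash
python3 plan.py 0.5353 0.1545 0.1333 98.5 30
python3 - <<'E'
from m import *
f=grab('wrist','w6'); C=cloud(f); print(f['s']['wrist_torque'])
a=f['image'];cv2.imwrite('pics/w6c.png',cv2.resize(a[40:340,120:520],None,fx=2,fy=2,interpolation=cv2.INTER_CUBIC))
m=(C[...,2]>.085)&(C[...,2]<.093)&(C[...,0]<.6)&(C[...,1]>.07)&(C[...,1]<.24); print(np.median(C[m][:,2]))
for n in ('top','scene'):
    g=grab(n,n[0]+'6')
g=load('s6'); cv2.imwrite('pics/s6c.png',cv2.resize(g['image'][200:400,180:380],None,fx=3,fy=3))
E
```

```text
from [0.536  0.1543 0.1337] 99.18 dist [-0.0007  0.0002 -0.0004] dyaw -0.68 rows 1 tilt [ 0.0037 -0.0016]
dp [[0.0004, 0.0003, -0.0006]]
ang [[0.0119, 0, 0]]
level rot [-0.      0.0034  0.0022] F [-0.5  0.7 -1.3] gap 0.0103 t 9.45
[ 0.13993473 -0.02152118 -0.02711038]
0.0897179474322139
```

View pics/w6c.png

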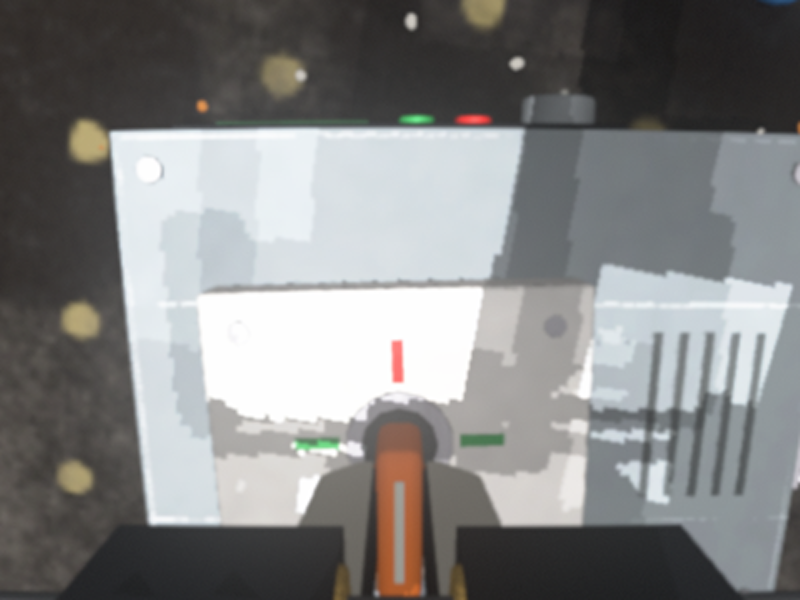

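View pics/s6c.png

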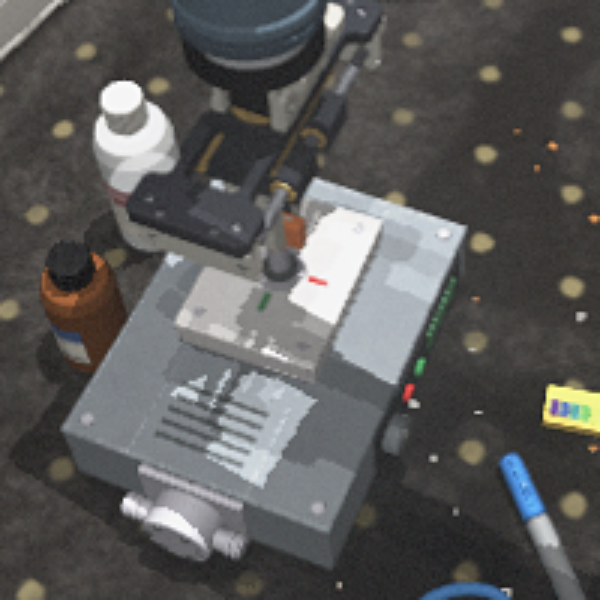

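The cover sits flat on the rim, with plate depth at z≈0.0897. The wing at crop (398,480) lines up with the red mark at (397,360). Now I'll press gently.

Emit:
jog_arm(angular=[[0,0,0],[0,0,0],[0,0,0]], dp=[[0.002,0,0],[0.002,0,0],[0.002,0,0]], jaw=[0.005,0.005,0.005])

```text
time: 9.9
eef_pos: [0.5362, 0.1543, 0.1294]
eef_rot: [[0.005, -0.158, 0.987], [-0.002, 0.988, 0.158], [-1.0, -0.002, 0.005]]
wrist_force: [-3.4, -0.6, 5.1]
finger_gap: 0.0103
```

Emit:
jog_arm(angular=[[0,0,0],[0,0,0]], dp=[[0.001,0,0],[0.001,0,0]], jaw=[0.005,0.005])

```text
time: 10.1
eef_pos: [0.5362, 0.1543, 0.1283]
eef_rot: [[0.006, -0.157, 0.988], [-0.002, 0.988, 0.157], [-1.0, -0.003, 0.006]]
wrist_force: [-3.3, -0.2, 5.8]
finger_gap: 0.0108
```

Emit:
jog_arm(angular=[[0,0,0],[0,0,0],[0,0,0]], dp=[[0.0015,0,0],[0.0015,0,0],[0.0015,0,0]], jaw=[0.005,0.005,0.005])

```text
time: 10.4
eef_pos: [0.5361, 0.1543, 0.1254]
eef_rot: [[0.007, -0.157, 0.988], [-0.002, 0.988, 0.157], [-1.0, -0.003, 0.007]]
wrist_force: [-3.9, -1.2, 6.7]
finger_gap: 0.0105
```

Emit:
jog_arm(angular=[[0,0,0],[0,0,0]], dp=[[0.0015,0,0],[0.0015,0,0]], jaw=[0.005,0.005])

```text
time: 10.6
eef_pos: [0.5361, 0.1543, 0.1236]
eef_rot: [[0.008, -0.157, 0.988], [-0.002, 0.988, 0.157], [-1.0, -0.003, 0.008]]
wrist_force: [-4.0, -1.2, 6.3]
finger_gap: 0.0105
```

Emit:
jog_arm(angular=[[0,0,0],[0,0,0]], dp=[[0.0015,0,0],[0.0015,0,0]], jaw=[0.005,0.005])

```text
time: 10.8
eef_pos: [0.5361, 0.1543, 0.1219]
eef_rot: [[0.009, -0.156, 0.988], [-0.002, 0.988, 0.156], [-1.0, -0.003, 0.008]]
wrist_force: [-4.2, -1.2, 6.9]
finger_gap: 0.011
```

Emit:
jog_arm(angular=[[0,0.003,0],[0,0.003,0]], dp=[[0.0015,0,-0.0002],[0.0015,0,-0.0002]], jaw=[0.005,0.005])

```text
time: 11.0
eef_pos: [0.5362, 0.1543, 0.1205]
eef_rot: [[0.005, -0.156, 0.988], [-0.003, 0.988, 0.156], [-1.0, -0.004, 0.004]]
wrist_force: [-2.9, -0.6, 7.9]
finger_gap: 0.0105
```

Emit:
jog_arm(angular=[[0,0.002,0],[0,0.002,0]], dp=[[0.0015,0,-0.0002],[0.0015,0,-0.0002]], jaw=[0.005,0.005])

```text
time: 11.2
eef_pos: [0.5363, 0.1544, 0.1192]
eef_rot: [[0.003, -0.156, 0.988], [-0.003, 0.988, 0.156], [-1.0, -0.004, 0.002]]
wrist_force: [-3.4, -1.5, 7.2]
finger_gap: 0.0101
```

Emit:
jog_arm(angular=[[0,0.002,0],[0,0.002,0]], dp=[[0.0015,0,0],[0.0015,0,0]], jaw=[0.005,0.005])

```text
time: 11.4
eef_pos: [0.5364, 0.1544, 0.1178]
eef_rot: [[0.0, -0.156, 0.988], [-0.004, 0.988, 0.156], [-1.0, -0.004, -0.0]]
wrist_force: [-2.9, -0.4, 6.5]
finger_gap: 0.0105
```

Emit:
jog_arm(angular=[[0,0,0],[0,0,0]], dp=[[0.0015,0,0],[0.0015,0,0]], jaw=[0.005,0.005])

```text
time: 11.6
eef_pos: [0.5364, 0.1544, 0.1164]
eef_rot: [[0.001, -0.155, 0.988], [-0.004, 0.988, 0.155], [-1.0, -0.004, 0.001]]
wrist_force: [-5.4, -1.7, 7.3]
finger_gap: 0.0108
```

Emit:
jog_arm(angular=[[0,0,0],[0,0,0]], dp=[[0.0015,0,0],[0.0015,0,0]], jaw=[0.005,0.005])

```text
time: 11.8
eef_pos: [0.5364, 0.1544, 0.1152]
eef_rot: [[0.002, -0.155, 0.988], [-0.004, 0.988, 0.155], [-1.0, -0.005, 0.002]]
wrist_force: [-3.9, -0.2, 7.7]
finger_gap: 0.0106
```

Emit:
jog_arm(angular=[[0,0,0],[0,0,0]], dp=[[0.0015,0,0],[0.0015,0,0]], jaw=[0.005,0.005])

```text
time: 12.0
eef_pos: [0.5363, 0.1544, 0.1139]
eef_rot: [[0.003, -0.155, 0.988], [-0.004, 0.988, 0.155], [-1.0, -0.005, 0.003]]
wrist_force: [-3.0, -0.8, 7.3]
finger_gap: 0.0104
```

Emit:
jog_arm(angular=[[0,0,0],[0,0,0]], dp=[[0.0015,0,0],[0.0015,0,0]], jaw=[0.005,0.005])

```text
time: 12.2
eef_pos: [0.5365, 0.1544, 0.1135]
eef_rot: [[0.005, -0.155, 0.988], [-0.004, 0.988, 0.155], [-1.0, -0.005, 0.004]]
wrist_force: [-6.5, -1.0, 14.1]
finger_gap: 0.0107
```

Emit:
jog_arm(angular=[[0,0,0],[0,0,0]], dp=[[0.0015,0,0],[0.0015,0,0]], jaw=[0.005,0.005])

```text
time: 12.4
eef_pos: [0.5364, 0.1544, 0.1135]
eef_rot: [[0.007, -0.155, 0.988], [-0.005, 0.988, 0.155], [-1.0, -0.006, 0.006]]
wrist_force: [-6.8, -1.9, 12.4]
finger_gap: 0.0107
```

It bottoms at z=0.1135, about 20 mm deep, with the force stepping from 7 to 13 N. Still pressed, I'll now turn clockwise.

Emit:
jog_arm(angular=[[0.05,0.002,0],[0.1,0.002,0],[0.12,0.002,0],[0.12,0,0]], dp=[[0.0013,0,0],[0.0013,0,0],[0.0013,0,0],[0.0013,0,0]], jaw=[0.005,0.005,0.005,0.005])

```text
time: 12.8
eef_pos: [0.5365, 0.1549, 0.1136]
eef_rot: [[0.004, 0.245, 0.969], [-0.004, 0.969, -0.245], [-1.0, -0.003, 0.005]]
wrist_force: [-5.4, -1.3, 10.9]
finger_gap: 0.0104
```

```bash
python3 plan.py 0.5363 0.1544 0.1135 6 30; python3 -c "
from h import *; print(ctrl.sense()['wrist_torque'])"
```

```text
from [0.5365 0.1549 0.1136] 75.8 dist [-0.0002 -0.0005 -0.0001] dyaw -69.8 rows 9 tilt [ 0.0042 -0.0042]
dp [[0.0, -0.0001, -0.0], [0.0, -0.0001, 0.0], [0.0, -0.0001, 0.0], [0.0, -0.0001, 0.0], [0.0, -0.0001, 0.0], [0.0, -0.0001, 0.0], [0.0, -0.0, 0.0], [0.0, -0.0, 0.0], [0.0, -0.0, 0.0001]]
ang [[0.1354, 0, 0], [0.1354, 0, 0], [0.1354, 0, 0], [0.1354, 0, 0], [0.1354, 0, 0], [0.1354, 0, 0], [0.1354, 0, 0], [0.1354, 0, 0], [0.1354, 0, 0]]
level rot [0.     0.0051 0.003 ] F [-5.4 -1.3 10.9] gap 0.0104 t 12.8
[-0.04716364  0.85134492  0.03336137]
```

Emit:
jog_arm(angular=[[0.12,0.001,0.001],[0.12,0.001,0.001],[0.12,0.001,0.001],[0.12,0,0.001],[0.12,0,0]], dp=[[0.0014,-0.0002,0],[0.0014,-0.0002,0],[0.0014,0,0],[0.0014,0,0],[0.0014,0,0]], jaw=[0.005,0.005,0.005,0.005,0.005])

```text
time: 13.3
eef_pos: [0.5369, 0.1555, 0.1136]
eef_rot: [[0.009, 0.766, 0.642], [0.002, 0.642, -0.766], [-1.0, 0.008, 0.004]]
wrist_force: [-4.6, -0.1, 9.9]
finger_gap: 0.0105
```

```bash
python3 plan.py 0.5363 0.1544 0.1135 6 30; python3 -c "
from h import *; print(ctrl.sense()['wrist_torque'])"
```

```text
from [0.5369 0.1555 0.1136] 39.96 dist [-0.0006 -0.0011 -0.0001] dyaw -33.96 rows 5 tilt [0.0088 0.0016]
dp [[0.0, -0.0002, 0.0001], [0.0, -0.0002, 0.0001], [0.0, -0.0002, 0.0001], [0.0, -0.0002, 0.0002], [0.0, -0.0002, 0.0002]]
ang [[0.1186, 0, 0], [0.1186, 0, 0], [0.1186, 0, 0], [0.1186, 0, 0], [0.1186, 0, 0]]
level rot [-0.      0.0044 -0.0078] F [-4.6 -0.1  9.9] gap 0.0105 t 13.3
[-0.13929207  0.93716661  0.00867675]
```

Emit:
jog_arm(angular=[[0.12,0.001,-0.002],[0.12,0.001,-0.002],[0.12,0.001,-0.002],[0.11,0,0],[0.06,0,0]], dp=[[0.0014,-0.0004,0.0002],[0.0014,-0.0004,0.0002],[0.0014,-0.0003,0.0002],[0.0014,-0.0002,0.0002],[0.0014,0,0]], jaw=[0.005,0.005,0.005,0.005,0.005])

```text
time: 13.8
eef_pos: [0.5376, 0.1558, 0.1135]
eef_rot: [[0.009, 0.99, 0.143], [0.003, 0.143, -0.99], [-1.0, 0.01, -0.002]]
wrist_force: [-4.7, -0.9, 10.7]
finger_gap: 0.0102
```

```bash
python3 plan.py 0.5363 0.1544 0.1135 6 30; python3 -c "
from h import *; print(ctrl.sense()['wrist_torque'])"
```

```text
from [0.5376 0.1558 0.1135] 8.2 dist [-0.0013 -0.0014 -0.    ] dyaw -2.2 rows 1 tilt [0.0094 0.0034]
dp [[0.0, -0.0015, 0.0012]]
ang [[0.0383, 0, 0]]
level rot [ 0.     -0.002  -0.0098] F [-4.7 -0.9 10.7] gap 0.0102 t 13.8
[-0.38026983  1.11073653  0.10212371]
```

Run:
```python
from m import *
f=grab('wrist','w7'); a=f['image'];cv2.imwrite('pics/w7c.png',cv2.resize(a[100:400,120:520],None,fx=2,fy=2,interpolation=cv2.INTER_CUBIC))
```

```text
(no output)
```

View pics/w7c.png

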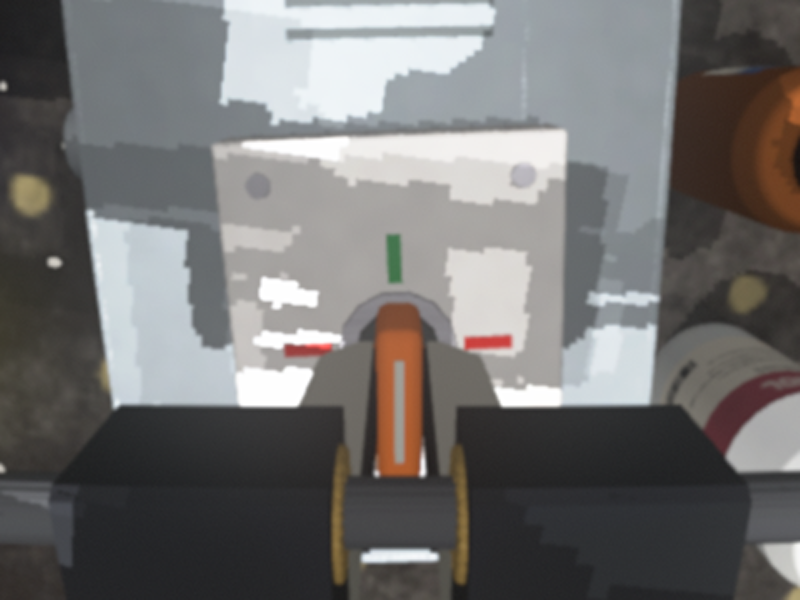

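The wing at crop (399,400) lies along the green mark at (394,258), and the cover is square on the pump. I'll ease up so the pin rises into its notch, then open.

Emit:
jog_arm(angular=[[0,0,0],[0,0,0],[0,0,0]], dp=[[0,-0.0005,0],[-0.001,-0.0005,0],[-0.0007,0,0]], jaw=[0.005,0.005,0.005])

```text
time: 14.15
eef_pos: [0.5371, 0.1558, 0.1173]
eef_rot: [[0.012, 0.99, 0.139], [0.003, 0.139, -0.99], [-1.0, 0.012, -0.001]]
wrist_force: [0.5, 0.1, -7.7]
finger_gap: 0.0105
```

Emit:
jog_arm(angular=[[0,0,0]], dp=[[-0.0005,0,0]], jaw=[0.005])

```text
time: 14.25
eef_pos: [0.5371, 0.1557, 0.1173]
eef_rot: [[0.012, 0.99, 0.139], [0.003, 0.139, -0.99], [-1.0, 0.012, -0.001]]
wrist_force: [0.6, 0.9, -5.4]
finger_gap: 0.0104
```

The force reversed to -5 N, so the stud is caught. I'll relax and open.

Emit:
jog_arm(angular=[[0,0,0],[0,0,0],[0,0,0],[0,0,0],[0,0,0]], dp=[[0.0006,0,0],[0,0,0],[0,0,0],[0,0,0],[0,0,0]], jaw=[0.005,0.015,0.03,0.04,0.04])

```text
time: 14.75
eef_pos: [0.5389, 0.1559, 0.1171]
eef_rot: [[0.015, 0.99, 0.139], [0.004, 0.139, -0.99], [-1.0, 0.016, -0.001]]
wrist_force: [0.2, 0.1, -0.9]
finger_gap: 0.0342
```

Emit:
jog_arm(angular=[[0,0,0],[0,0,0],[0,0,0],[0,0,0],[0,0,0],[0,0,0]], dp=[[-0.005,0,0],[-0.015,0,0],[-0.03,0,0],[-0.04,0,0],[-0.03,0,0],[0,0,0]], jaw=[0.04,0.04,0.04,0.04,0.04,0.04])

```text
time: 15.35
eef_pos: [0.5363, 0.1554, 0.2415]
eef_rot: [[0.013, 0.99, 0.139], [0.003, 0.138, -0.99], [-1.0, 0.013, -0.002]]
wrist_force: [0.9, 0.2, 0.0]
finger_gap: 0.0402
```

Run:
```python
from m import *
f=grab('wrist','w8'); C=cloud(f); a=f['image'];cv2.imwrite('pics/w8c.png',cv2.resize(a[100:400,120:520],None,fx=2,fy=2,interpolation=cv2.INTER_CUBIC))
print(f['s']['eef_pos'],f['s']['wrist_force'].round(1),f['s']['finger_gap'])
rect(C,(.45,.61),(.07,.24),(.085,.095),'cover'); rect(C,(.50,.57),(.12,.19),(.122,.16),'wing')
m=(abs(C[...,0]-.535)<.02)&(abs(C[...,1]-.155)<.02)&(C[...,2]>.11)&(C[...,2]<.17); print(np.percentile(C[m][:,2],[5,50,95]))
```

```text
[0.53631168 0.15535133 0.24146262] [0.9 0.2 0. ] 0.04023699455632883
cover 12037 c [535.6 154.3] size [ 96.3 120.9] ang 10.54 z 0.0896
wing 635 c [535.6 155. ] size [ 9.8 39.2] ang 7.79 z 0.1348
[0.113053   0.13459455 0.13617547]
```

View pics/w8c.png

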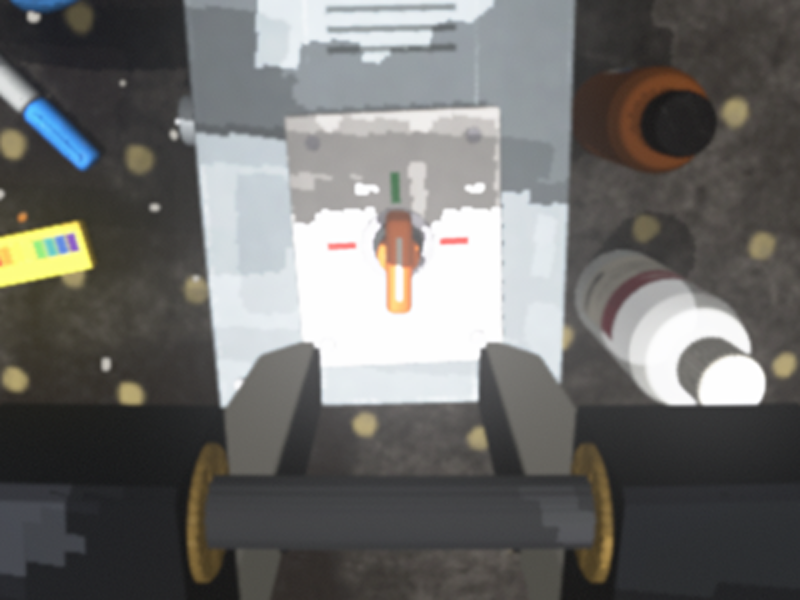

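Run:
```python
from m import *
C=cloud(load('w8')); m=(C[...,2]>.085)&(C[...,2]<.095)&(abs(C[...,0]-.535)<.05)&(abs(C[...,1]-.155)<.06)
Q=C[m]; p=np.linalg.lstsq(np.c_[Q[:,:2],np.ones(len(Q))],Q[:,2],rcond=None)[0]; print('tilt',p[:2])
print(ctrl.sense()['joint_vel'].round(2)); print(ctrl.job_done())
```

```text
tilt [ 0.00046731 -0.00153462]
[-0.    1.95  3.67 -0.04 -1.66  0.16]
the job is handed in; nothing more can be done
None
```

The cover is on the hatch with its stud locked, and I've handed the job in; it reports no verdict. I gripped the 96 x 120 mm cover by its wing and seated it over the rim. After turning the wing 18° back to the red marks, I pressed until it bottomed, about 20 mm in. Wrist force stepped from 7 to about 14 N at most. I then turned it a quarter turn clockwise, eased up until the force reversed (stud caught), and let go. It took about 15.4 s.

The last wrist-camera checks, with the gripper open and clear above the pump:
- **Position:** the cover centre is at (0.5356, 0.1543). That is within 1 to 2 mm of the hatch centre.
- **Height and tilt:** the plate top reads z = 0.0896, so the cover's lower edge is at about 0.0686. Tilt is under 0.002 rad.
- **Squareness:** the cover sits about 1.5° (0.025 rad) off the pump's yaw, inside the 0.08 rad limit.
- **Lock:** the wing is about 1.62 rad clockwise. Its top is at z = 0.135, against 0.151 when sprung out, so the stud is held in by about 16 mm.
- **Bottles and jar:** I kept clear of them. The lotion and amber bottles are standing in the last picture. I did not look at the jar again at the end.

Two small disagreements remained:
- **Sideways offset:** the wrist camera and the tool position differed by about 1.3 mm, within the stated calibration.
- **Notch rise:** the stud rose about 3.8 mm to where it caught, more than the 2 mm notch alone. The rest may be the gap between the turning height and the hard floor.

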